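# Lift the second waffle out of the waffle maker

### The arm

A 6-joint arm with a two-finger parallel gripper is mounted at the origin on a cart in front of the work surface, level with it; the furniture and walls round the work are solid. World frame = base frame: x ahead of the robot, y to its left, z up, the work surface at z = 0. Lengths are in m, angles in rad, forces in N, time in s.
With the tool pointing down it reaches from about 0.35 to 0.775 m from the base axis. Payload 7.3 kg.
Tool frame: the origin (TCP) lies midway between the tips of the shut fingers; the grasp point (between the pads) lies behind it (ctrl.grip_point_offset is the z of the grasp point in the tool frame, in m); z points along the fingers, y is the line along which they close (so a half turn about z gives the same grasp; the last joint's range is limited). The gripper opens to 92 mm and grips with 3 to 60 N. Pads are 19 mm wide; open, the fingers measure 130 mm over their backs; the gripper's body (75 mm by 190 mm) begins 47 mm behind the grasp point.
Start: joints at [-1.372, 0.342, 1.524, -0, 1.275, -0.146], TCP at [0.177, -0.494, 0.227] pointing down, gripper open.
Joint ranges: [-2.53, 2.53], [-0.77, 2.02], [0.04, 2.7], [-1, 4.14], [0.28, 2.66], [-3.11, 3.11]. Speed limits (rad/s): [2.57, 2.57, 3.14, 3.14, 3.14, 3.14].

### API

Orientations are given as a unit quaternion [w, x, y, z].
In Python, from plant import ctrl, cams, models gives the robot as it stands. The module is installed in compiled form; this text tells all that it offers.
- The arm moves only by the tool send_rows, never from a script. Its argument "commands" is one flat list of numbers, 4 for each row, row after row: the shift along the tool's x, y, z in mm, then the turn about the tool's z in rad. In form: [dx, dy, dz, yaw, dx, dy, dz, yaw, ...]. A call has 1 to 20 rows; each row is the pose to reach, as a shift and turn from the pose commanded when the call began, along the tool's axes at that moment; what a row does not reach only later rows make up. A row lasts 1/12 s, in which the tool goes at most 41.7 mm and 7.16 degrees, less where a joint would pass 70% of its speed; a pose out of reach is approached as far as the arm can. A call with a gripper value outside its range is refused whole. "jaw" is the closure, from -1 (fully open) to 1 (shut), so that 0 is half open, set as the call begins (left out, the last holds). The fingers move at their own pace and stop on an object; "squeeze" is the grip in N (left out, the last holds). Time passes only in rows, so rows that repeat a pose let the fingers close. It gives the time, the measured TCP pose, the force and the opening at its end, in the units of the state.
- ctrl.sense(): the state, without advancing time (a new reading comes with each control period).
- cams.read_camera(name): name is "side" or "top" or "wrist"; returns the picture (480x640x3 uint8, red, green, blue); there is no depth.
- cams.camera_params(name): a dict with "intrinsics" (3x3 intrinsics, pixels), "world_from_camera" (4x4, takes a point from camera to world coordinates). Camera axes: x right, y down, z forward; pixel columns grow to the right and rows downward; lengths in m; the calibration is good to about 2 mm. A picture is of the moment at which its call begins: read the wrist's pose just before it. camera_params takes no time and is no camera call; for the wrist camera it gives the pose at the moment of the call.
- ctrl.job_done(): hands the job in, once; it reports no verdict.
Trained networks look in the newest picture that a camera, given by its name, has taken for a name from the list of things; names that differ only in an ending like _2 or _b are one class to them, and where a whole thing is asked for, a point or a joint stands for the part that bears it (a point fixed in the world has none). Each returns a list of dicts, best first, with "p" (0 to 1); they miss things now and then, are a little off and sometimes report something else, mostly with a low value. They report only what shows in the picture. A call takes as long as a camera call.
- models.look_for(camera, query): "centre" ([column, row] in pixels, amid what is visible of it).
- models.masks_of(camera, query): "mask" (480x640 bool, what is visible of it) and "centre" ([column, row] in pixels, amid what is visible of it).
- models.spot_point(camera, query): "centre" ([column, row] in pixels: a listed point, or the origin of a listed thing).
The state is a dict: "t": time; "joint_pos": joint angles; "joint_vel": joint speeds; "effort": joint torques, N m; "position": TCP position; "tool_rot": TCP orientation; "wrist_force": force on the tool from outside, world axes, zero at the start; "moment": the same for the moment, N m; "grip_width": finger opening in m.
Only numpy, scipy, OpenCV 4.12 (cv2) and the standard library are available. Lean on these libraries where they do the work, as an engineer would, in place of code of your own. Each camera call takes 0.05 s, during which the arm holds its last target. There are 200 camera calls.

### The job

The second waffle is baked: open the waffle maker's lid fully and leave it up, then lift the waffle out of the mould and lay it gently (do not drop it) on the cooling rack beside the first one. It should lie flat across the rack the same way as the first, wholly on the rack and not touching the first, which stays where it is; do not knock over or shove the jars and the mug.

Things in the scene. Friction and masses are not known exactly. Their poses are not given: they have to be found in the camera images.
- waffle_maker: electric waffle maker, cold, fixed; black base 200 x 156 mm, steel lid hinged at the back, 87 mm high closed. Origin: centre of its underside; x points from front to hinge, z up. Baking cavity 109 x 67 mm (long in x), centre x = -15 mm, y = 0: floor 36 mm up, flat surround 45 mm up and 40 mm wide at both sides; pips 6 mm high on the floor reach into the waffle's pockets
- lid (a joint): angle of the lid: 0 closed, 0.95 rad fully open at its stop; it stays where it is left (stiff hinge). Fully open it still leans over the cavity, so the waffle is reached from the front with the tool leaned 20 to 50 degrees, the wrist towards the front
- lid_handle (a point): middle of the lid's handle bar: round, 15 mm thick, 96 mm long along the maker's y, 37 mm in front of the lid's edge on two arms 84 mm apart, so a finger fits behind it. Closed: 137 mm in front of the maker's origin, 64 mm up; fully open: 29 mm in front of it, 247 mm up
- lid_hinge (a point): middle of the hinge axis: 95 mm behind the maker's origin (+x), 50 mm up; the axis lies along the maker's y. In the closed lid's frame the bar is 232 mm in front of the hinge and 14 mm above it
- waffle: crisp thick golden waffle in the cavity of the waffle maker, long side along the maker's x: 104 x 62 x 26 mm, 5 x 3 square pockets 8 mm deep on both faces, 90 g. Origin: centre of its lower face; x along its length, z up. In the cavity its upper 17 mm stand above the surround
- first_waffle: a waffle just like it (104 x 62 x 26 mm, origin in the centre of its lower face, x along its length), already lying across the cooling rack, anywhere from left of the middle to right of it
- cooling_rack: wire cooling rack, 190 mm (x) by 330 mm (y), top of the wires 30 mm above the worktop, fixed in place. Origin: centre of its underside, on the worktop; the waffles lie across it, their length along its x
- honey_jar: bystander: honey jar, 60 mm wide, 99 mm high, loose; origin under its centre
- jam_jar: bystander: jam jar with a green lid, 62 mm wide, 86 mm high, loose; origin under its centre
- mug_c: bystander: plain white mug with a handle, 94 mm high, loose; origin under its centre

How it is judged:
By the outcome, as a careful person would: the job done as asked, in the order asked, and still so for the second after the job is handed in, with the robot touching nothing.
It also fails if it takes over 56 s, if anything falls off the work surface, if the arm or the gripper's body presses on something with over 40 N, if the wrist force passes 120 N, or if a joint passes its speed limit or range.

## Working session

There is one attempt and no reset: what is moved stays moved. The work goes in short steps, Python scripts to look and compute and a tool call to move; the robot and the scene stay as the last step left them, time stands still between calls to the robot, and variables do not carry over. Pictures are saved under pics/ and viewed, on a budget of 10 in all, crops included, one or two more only if the job needs it, and the job is handed in when it is done.

Besides the shell and the picture viewer there is one more tool, called after "Request:" as a command line: name --argument value ..., lists and objects as JSON in quotes. send_rows: Moves the arm, as the interface text tells. Its arguments: {"type":"object","properties":{"commands":{"type":"array","items":{"type":"number"}},"jaw":{"type":"number"},"squeeze":{"type":"number"}},"required":["commands"]}

```bash
mkdir -p pics; cat > h.py <<'E'
import numpy as np, cv2
from plant import ctrl, cams, models
from scipy.spatial.transform import Rotation as R
def rot(q): return R.from_quat([q[1],q[2],q[3],q[0]])
def ray(cam,px):
    p=cams.camera_params(cam);K=np.array(p["intrinsics"]);T=np.array(p["world_from_camera"])
    return T[:3,3],T[:3,:3]@np.linalg.solve(K,[px[0],px[1],1.])
def onz(cam,px,z):
    o,d=ray(cam,px);return o+d*(z-o[2])/d[2]
def proj(cam,P):
    p=cams.camera_params(cam);K=np.array(p["intrinsics"]);T=np.array(p["world_from_camera"])
    c=(np.atleast_2d(P)-T[:3,3])@T[:3,:3];u=c@K.T;return u[:,:2]/u[:,2:]
def save(cam,name):
    im=cams.read_camera(cam);cv2.imwrite(f"pics/{name}.png",im[:,:,::-1]);return im
E
python3 - <<'E'
from h import *
np.set_printoptions(precision=4,suppress=True)
s=ctrl.sense();print(s,ctrl.grip_point_offset)
for c in("top","side"):
    save(c,c+"0");print(c,cams.camera_params(c))
    for q in["waffle_maker","lid_handle","lid_hinge","waffle","first_waffle","cooling_rack","honey_jar","jam_jar","mug_c"]:
        print(c,q,[(np.round(d["centre"]).tolist(),round(d["p"],2)) for d in models.spot_point(c,q)][:3])
E
```

```text
{'t': 0.0, 'joint_pos': array([-1.372 ,  0.3427,  1.525 , -0.    ,  1.2754, -0.146 ]), 'joint_vel': array([-0.0008,  0.0009,  0.0005,  0.0011,  0.0015,  0.0008]), 'effort': array([ -0.0012, -43.125 , -24.4216,   0.0717,   0.056 ,  -0.0001]), 'position': array([ 0.1774, -0.4937,  0.2261]), 'tool_rot': array([-0.0007,  0.9852,  0.1716, -0.    ]), 'wrist_force': array([-0.227 ,  0.3644,  0.4219]), 'moment': array([ 0.0007, -0.0204, -0.0115]), 'grip_width': 0.09203933499287943} -0.0188
top {'intrinsics': array([[546.7218,   0.    , 315.1983],
       [  0.    , 546.7218, 240.9435],
       [  0.    ,   0.    ,   1.    ]]), 'world_from_camera': array([[ 0.2238, -0.9129,  0.3413,  0.1453],
       [-0.9746, -0.2129,  0.0697,  0.001 ],
       [ 0.009 , -0.3482, -0.9374,  1.1939],
       [ 0.    ,  0.    ,  0.    ,  1.    ]])}
top waffle_maker [([252.0, 236.0], 0.62)]
top lid_handle []
top lid_hinge [([254.0, 187.0], 0.83)]
top waffle []
top first_waffle [([243.0, 280.0], 0.69), ([473.0, 299.0], 0.62)]
top cooling_rack [([435.0, 291.0], 0.74)]
top honey_jar [([164.0, 212.0], 0.98)]
top jam_jar [([349.0, 196.0], 0.79)]
top mug_c [([430.0, 206.0], 0.73), ([254.0, 189.0], 0.47), ([253.0, 238.0], 0.29)]
side {'intrinsics': array([[460.0215,   0.    , 311.8572],
       [  0.    , 460.0215, 233.5252],
       [  0.    ,   0.    ,   1.    ]]), 'world_from_camera': array([[ 0.9939, -0.0545,  0.0955,  0.4734],
       [-0.1099, -0.4994,  0.8594, -0.7266],
       [ 0.0008, -0.8647, -0.5023,  0.5642],
       [ 0.    ,  0.    ,  0.    ,  1.    ]])}
side waffle_maker [([310.0, 371.0], 0.5)]
side lid_handle [([244.0, 210.0], 0.89)]
side lid_hinge [([337.0, 211.0], 0.7)]
side waffle []
side first_waffle [([382.0, 278.0], 0.71), ([306.0, 400.0], 0.62)]
side cooling_rack [([308.0, 370.0], 0.86)]
side honey_jar [([304.0, 195.0], 0.8)]
side jam_jar [([382.0, 278.0], 0.93)]
side mug_c [([421.0, 340.0], 0.72)]
```

View pics/top0.png

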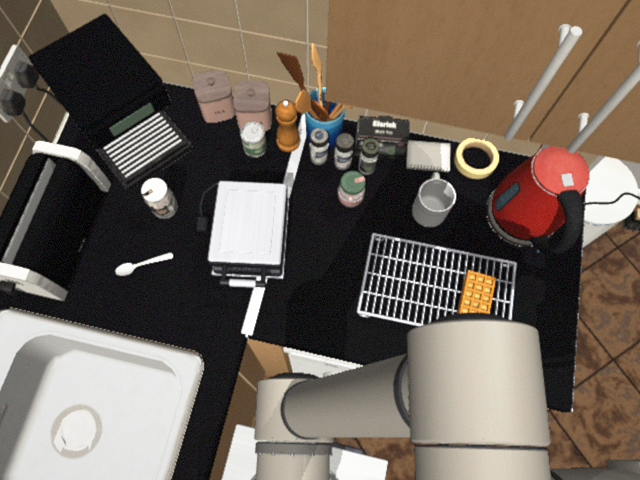

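View pics/side0.png

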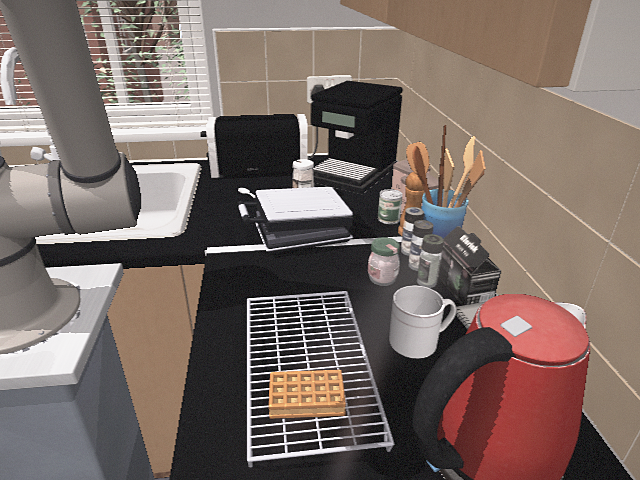

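The top view shows the closed maker at about (250,230), with its handle at (243,282). The rack spans (358–518, 235–330) and the first waffle is at (478,292). The jam jar is at (350,190), the mug at (433,200) and the honey jar probably at (160,200). The side view confirms the maker at (300,215) and the first waffle at (306,393).

```bash
cat > m.py <<'E'
from h import *
from scipy.optimize import least_squares, minimize
np.set_printoptions(precision=4,suppress=True)
def mask(cam,q):
    r=models.masks_of(cam,q); return [(d["p"],d["mask"]) for d in r]
def hullmask(cam,P):
    m=np.zeros((480,640),np.uint8)
    for Q in P:
        u=proj(cam,Q); h=cv2.convexHull((u*16).astype(np.int32).reshape(-1,1,2)); cv2.fillConvexPoly(m,h,1,shift=4)
    return m>0
def box(x0,x1,y0,y1,z0,z1): return np.array([[x,y,z] for x in(x0,x1) for y in(y0,y1) for z in(z0,z1)])
def place(B,p):
    c,s=np.cos(p[2]),np.sin(p[2]); Q=B.copy(); Q[:,0]=p[0]+c*B[:,0]-s*B[:,1]; Q[:,1]=p[1]+s*B[:,0]+c*B[:,1]; return Q
def fit(ms,boxes,p0):
    def f(p):
        v=0
        for cam,m in ms:
            h=hullmask(cam,[place(B,p) for B in boxes]); v-=(h&m).sum()/(h|m).sum()
        return v
    best=None
    for dy in(-.1,0,.1):
        r=minimize(f,[p0[0],p0[1],p0[2]+dy],method="Nelder-Mead",options=dict(initial_simplex=np.array([[p0[0],p0[1],p0[2]+dy]]*4)+np.vstack([np.zeros(3),np.diag([.015,.015,.15])]),xatol=1e-4,fatol=1e-5))
        if best is None or r.fun<best.fun: best=r
    return best.x,-best.fun/len(ms)
E
python3 - <<'E'
from m import *
cams.read_camera("top");cams.read_camera("side")
M={}
for c in("top","side"):
    for q in["waffle_maker","lid","cooling_rack","first_waffle","honey_jar","jam_jar","mug_c"]:
        r=mask(c,q);M[c,q]=r
        print(c,q,[(round(p,2),int(m.sum()),[int(v) for v in cv2.boundingRect(m.astype(np.uint8))]) for p,m in r])
np.save("masks.npy",M,allow_pickle=True)
print("lid top ctr",onz("top",(250,222),.08),"rack",onz("top",(437,282),.03),onz("side",(308,370),.0),"jam",onz("top",(349,196),0),onz("side",(382,278),0),"mug",onz("top",(430,206),0),onz("side",(421,340),0),"honey",onz("top",(164,212),0),onz("side",(304,195),0))
for cs in(["top"],["side"],["top","side"]):
    for q,B,z in(("waffle_maker",[box(-.1,.1,-.078,.078,0,.05),box(-.1,.1,-.073,.073,.045,.087),box(-.1445,-.1295,-.048,.048,.0565,.0715)],.04),("cooling_rack",[box(-.095,.095,-.165,.165,.0,.03)],.03),("first_waffle",[box(-.052,.052,-.031,.031,.03,.056)],.04)):
        ms=[(c,M[c,q][0][1]) for c in cs if M[c,q]]
        if ms:
            mm=ms[-1][1]; yy,xx=np.nonzero(mm); p0=onz(ms[-1][0],(xx.mean(),yy.mean()),z)
            print(cs,q,fit(ms,B,[p0[0],p0[1],0.]))
E
```

```text
top waffle_maker [(0.85, 7612, [197, 181, 92, 106])]
top lid [(0.8, 6723, [208, 180, 80, 107])]
top cooling_rack [(0.58, 802, [358, 233, 159, 92])]
top first_waffle [(0.63, 1273, [458, 271, 38, 42])]
top honey_jar [(0.88, 981, [142, 178, 36, 40])]
top jam_jar [(0.91, 813, [338, 171, 28, 37])]
top mug_c [(0.61, 1574, [412, 172, 44, 55])]
side waffle_maker [(0.91, 5509, [238, 187, 114, 66])]
side lid [(0.95, 3956, [237, 187, 116, 46])]
side cooling_rack [(0.8, 6844, [246, 290, 147, 177])]
side first_waffle [(0.66, 3485, [268, 370, 77, 49])]
side honey_jar [(0.71, 548, [292, 159, 21, 30])]
side jam_jar [(0.88, 1351, [368, 237, 32, 49])]
side mug_c [(0.75, 3570, [389, 285, 67, 74])]
lid top ctr [0.5616 0.2334 0.08  ] rack [ 0.5358 -0.1968  0.03  ] [ 0.5262 -0.1972  0.    ] jam [0.7108 0.0364 0.    ] [0.7062 0.0384 0.    ] mug [ 0.7292 -0.1577  0.    ] [ 0.7294 -0.15    0.    ] honey [0.5699 0.4551 0.    ] [0.5824 0.4584 0.    ]
['top'] waffle_maker (array([0.5617, 0.2382, 0.1671]), np.float64(0.9025402414486922))
['top'] cooling_rack (array([ 0.5349, -0.2021,  0.0337]), np.float64(0.0612
[... 599 characters left out ...]
+dy]]*4)+np.vstack([np.zeros(3),np.diag([.015,.015,.15])]),xatol=1e-4,fatol=1e-5))
    res = _minimize_neldermead(fun, x0, args, callback, bounds=bounds,
                               **options)
    fxr = func(xr)
    fx = function(np.copy(x), *(wrapper_args + args))
  File "m.py", line 18, in f
    h=hullmask(cam,[place(B,p) for B in boxes]); v-=(h&m).sum()/(h|m).sum()
  File "m.py", line 9, in hullmask
    u=proj(cam,Q); h=cv2.convexHull((u*16).astype(np.int32).reshape(-1,1,2)); cv2.fillConvexPoly(m,h,1,shift=4)
  File "h.py", line 11, in proj
    p=cams.camera_params(cam);K=np.array(p["intrinsics"]);T=np.array(p["world_from_camera"])
ValueError: time passes only in moves, steps and waits
```

Request:
send_rows --commands '[0, 0, -400, 0, 0, 0, -400, 0, 0, 0, -400, 0, 0, 0, -400, 0, 0, 0, -400, 0, 0, 0, -400, 0, 0, 0, -400, 0, 0, 0, -400, 0, 0, 0, -400, 0, 0, 0, -400, 0, 0, 0, -400, 0, 0, 0, -400, 0]'

```text
t: 2.8
position: [0.1767, -0.4924, 0.6191]
tool_rot: [-0.01, 0.985, 0.171, -0.0]
wrist_force: [-0.3, -3.0, -1.0]
grip_width: 0.0917
```

```bash
python3 - <<'E'
s=open('h.py').read()
s=s.replace("def ray","_P={}\ndef params(c):\n    if c=='wrist': return cams.camera_params(c)\n    if c not in _P: _P[c]=cams.camera_params(c)\n    return _P[c]\ndef ray").replace("p=cams.camera_params(cam)","p=params(cam)")
open('h.py','w').write(s)
E
python3 - <<'E'
from m import *
print(ctrl.sense()["joint_pos"])
M=np.load("masks.npy",allow_pickle=True).item()
img=save("top","top1")
for q in("first_waffle","cooling_rack"):
    r=mask("top",q); print(q,len(r), [x[0] for x in r]); 
    if r: M["top",q]=r
def hull(m):
    k=cv2.morphologyEx(m.astype(np.uint8),cv2.MORPH_OPEN,np.ones((1,1)));p=cv2.findNonZero(k)
    o=np.zeros((480,640),np.uint8);cv2.fillConvexPoly(o,cv2.convexHull(p),1);return o>0
for c in("top","side"):
    for q in ("cooling_rack","first_waffle"): M[c,q]=[(1,hull(M[c,q][0][1]))]
for cs in(["top"],["side"],["top","side"]):
    for q,B,z in(("waffle_maker",[box(-.1,.1,-.078,.078,0,.05),box(-.1,.1,-.073,.073,.045,.087),box(-.1445,-.1295,-.048,.048,.0565,.0715)],.04),("cooling_rack",[box(-.095,.095,-.165,.165,.024,.03)],.03),("first_waffle",[box(-.052,.052,-.031,.031,.03,.056)],.04)):
        ms=[(c,M[c,q][0][1]) for c in cs if M[c,q]]
        if ms:
            mm=ms[-1][1]; yy,xx=np.nonzero(mm); p0=onz(ms[-1][0],(xx.mean(),yy.mean()),z)
            print(cs,q,*fit(ms,B,[p0[0],p0[1],0.]))
# triangulate handle/hinge
for q in("lid_handle","lid_hinge"):
    print(q,[(d["centre"],round(d["p"],2)) for d in models.spot_point("top",q)])
for pt,ps in (((243,282),(244,210)),((254,187),(337,211))):
    o1,d1=ray("top",pt);o2,d2=ray("side",ps)
    A=np.c_[d1,-d2];t=np.linalg.lstsq(A,o2-o1,rcond=None)[0];print(o1+d1*t[0],o2+d2*t[1])
crop=cv2.resize(img[170:330,190:530],None,fx=2.3,fy=2.3,interpolation=cv2.INTER_CUBIC);cv2.imwrite("pics/top1c.png",crop[:,:,::-1])
E
```

```text
[-1.3729  0.5602  0.0464  0.0004  2.5541 -0.1463]
first_waffle 0 []
cooling_rack 1 [0.93]
['top'] waffle_maker [0.5617 0.2382 0.1671] 0.9025402414486922
['top'] cooling_rack [ 0.5248 -0.2007  0.0161] 0.981263011797363
['top'] first_waffle [ 0.5294 -0.2829 -0.0692] 0.7993902439024391
['side'] waffle_maker [0.5548 0.2564 0.1536] 0.9177247333671915
['side'] cooling_rack [ 0.524  -0.2036  0.0093] 0.9863614912694667
['side'] first_waffle [ 0.5148 -0.2796 -0.0963] 0.9636901559978484
['top', 'side'] waffle_maker [0.5593 0.2384 0.1666] 0.8668674159391712
['top', 'side'] cooling_rack [ 0.5246 -0.2023  0.0146] 0.9789606590042416
['top', 'side'] first_waffle [ 0.5154 -0.281  -0.0808] 0.860518162391462
lid_handle [([242.7, 283.1], 0.75), ([433.4, 290.2], 0.33)]
lid_hinge [([256.4, 189.1], 0.59)]
[0.424  0.21   0.0882] [0.4232 0.2098 0.088 ]
[0.6559 0.252  0.0578] [0.6432 0.2511 0.0519]
```

View pics/top1c.png

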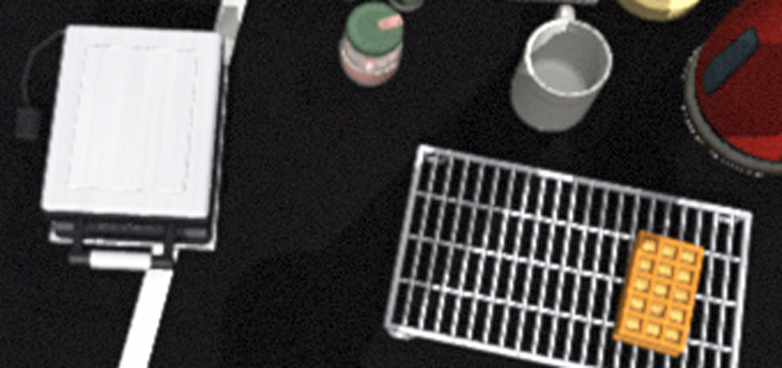

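The crop shows the maker lid yawed slightly, with the bar centre at full-image (243,282). The first waffle's top face is centred at about (476,297), and the middle and left part of the rack is free. The moves only turn about tool z, so I'll test whether driving past the arm's reach leans the tool.

Request:
send_rows --commands '[0, 0, -40, 0, 0, 0, -80, 0, 0, 0, -120, 0, 0, 0, -120, 0]'

```text
t: 3.38
position: [0.1618, -0.4498, 0.6597]
tool_rot: [0.012, 0.985, 0.172, 0.002]
wrist_force: [0.2, 0.5, 0.4]
grip_width: 0.0918
```

Request:
send_rows --commands '[0, 0, 0, 0]'

```text
t: 3.47
position: [0.1619, -0.4501, 0.6595]
tool_rot: [0.012, 0.985, 0.172, 0.002]
wrist_force: [1.1, -0.1, -0.2]
grip_width: 0.0917
```

```bash
python3 - <<'E'
from h import *
np.set_printoptions(precision=4,suppress=True)
s=ctrl.sense();print(s["t"],s["joint_pos"],s["position"],rot(s["tool_rot"]).as_matrix())
c=[(637,230),(703,242),(682,355),(614,342)]
P=np.array([onz("top",(190+u/2.3,170+v/2.3),.056) for u,v in c]);print(P,P.mean(0))
e=[(68,258),(175,258)]
print([onz("top",(190+u/2.3,170+v/2.3),.066) for u,v in e],onz("top",(242.8,282.5),.064),onz("side",(244,210),.064),onz("top",(254,188),.05),onz("side",(337,211),.05))
l=[(65,27),(222,32),(208,215),(42,210)]
print(np.array([onz("top",(190+u/2.3,170+v/2.3),.085) for u,v in l]))
E
```

```text
3.4667 [-1.3881  0.4836  0.0361  0.0063  2.5974 -0.1566] [ 0.1619 -0.4501  0.6595] [[ 0.9412  0.3379  0.0077]
 [ 0.3379 -0.9409 -0.0235]
 [-0.0007  0.0247 -0.9997]]
[[ 0.5689 -0.2522  0.056 ]
 [ 0.5712 -0.3148  0.056 ]
 [ 0.4589 -0.308   0.056 ]
 [ 0.4568 -0.2455  0.056 ]] [ 0.5139 -0.2801  0.056 ]
[array([0.4179, 0.2628, 0.066 ]), array([0.4404, 0.1661, 0.066 ])] [0.429  0.2147 0.064 ] [0.4206 0.257  0.064 ] [0.6569 0.2531 0.05  ] [0.6438 0.2547 0.05  ]
[[0.638  0.3277 0.085 ]
 [0.6678 0.1769 0.085 ]
 [0.4823 0.1441 0.085 ]
 [0.4522 0.2949 0.085 ]]
```

Request:
send_rows --commands '[474, -544, 396, -1.405, 474, -544, 396, -1.405, 474, -544, 396, -1.405, 474, -544, 396, -1.405, 474, -544, 396, -1.405, 474, -544, 396, -1.405, 474, -544, 396, -1.405, 474, -544, 396, -1.405, 474, -544, 396, -1.405, 474, -544, 396, -1.405, 474, -544, 396, -1.405, 474, -544, 396, -1.405, 474, -544, 396, -1.405, 474, -544, 396, -1.405, 474, -544, 396, -1.405, 474, -544, 396, -1.405, 474, -544, 396, -1.405, 474, -544, 396, -1.405, 474, -544, 396, -1.405, 474, -544, 396, -1.405]' --jaw 0.4

```text
t: 5.13
position: [0.4153, 0.1812, 0.2708]
tool_rot: [0.01, 0.641, 0.768, -0.004]
wrist_force: [1.1, -0.6, -0.1]
grip_width: 0.0275
```

```bash
python3 - <<'E'
from h import *
np.set_printoptions(precision=4,suppress=True)
s=ctrl.sense();print(s["t"],s["joint_pos"],s["position"],rot(s["tool_rot"]).as_matrix(),s["grip_width"])
P=params("wrist");save("wrist","w1");print(P["world_from_camera"])
for q in("lid_handle","lid_hinge"):
  for d in models.spot_point("wrist",q): print(q,d["centre"],d["p"],onz("wrist",d["centre"],.064))
print(proj("wrist",[s["position"],[.428,.213,.064]]))
E
```

```text
5.1333 [ 0.2565  0.1739  1.6292 -0.0211  1.3341  0.0819] [0.4153 0.1812 0.2708] [[-0.1785  0.9839  0.0095]
 [ 0.9837  0.1787 -0.0187]
 [-0.0201  0.006  -0.9998]] 0.027483970757530975
[[ 0.9838  0.1681  0.0627  0.3995]
 [ 0.1794 -0.9323 -0.3142  0.264 ]
 [ 0.0057  0.3203 -0.9473  0.4277]
 [ 0.      0.      0.      1.    ]]
lid_handle [334.9, 173.4] 0.93 [0.4227 0.2104 0.064 ]
[[321.8746 310.1597]
 [341.4053 169.0412]]
```

View pics/w1.png

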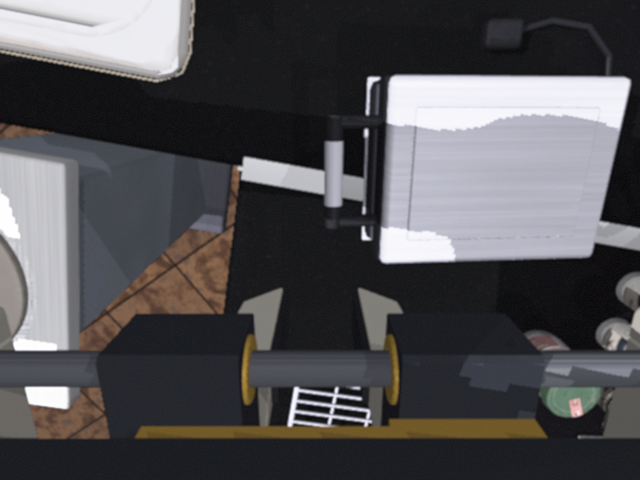

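The wrist view shows the handle bar at (334,173), parallel to the image columns, so the yaw is aligned and a finger fits in the gap before the lid. Now I'll descend around the bar.

Request:
send_rows --commands '[32, 11, 40, 0, 32, 11, 80, 0, 32, 11, 120, 0, 32, 11, 150, 0, 32, 11, 150, 0]'

```text
t: 5.7
position: [0.4174, 0.2074, 0.1163]
tool_rot: [0.006, 0.641, 0.767, -0.009]
wrist_force: [-1.2, -0.7, -1.6]
grip_width: 0.0277
```

```bash
python3 - <<'E'
from h import *
np.set_printoptions(precision=4,suppress=True)
s=ctrl.sense();print(s["t"],s["position"],s["wrist_force"])
save("wrist","w2")
for d in models.spot_point("wrist","lid_handle"): print(d["centre"],d["p"],onz("wrist",d["centre"],.064))
E
```

```text
5.7 [0.4174 0.2074 0.1163] [-1.1828 -0.7411 -1.5588]
[332.1, 273.9] 0.77 [0.4297 0.202  0.064 ]
```

View pics/w2.png

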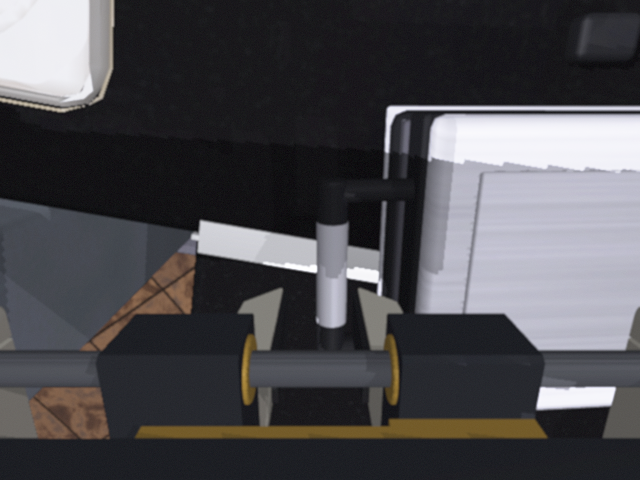

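Request:
send_rows --commands '[4, 10, 0, 0, 4, 10, 10, 0, 4, 10, 10, 0]'

```text
t: 6.05
position: [0.4314, 0.215, 0.1131]
tool_rot: [0.01, 0.641, 0.767, -0.003]
wrist_force: [-0.6, 0.5, -0.0]
grip_width: 0.0276
```

```bash
python3 - <<'E'
from h import *
np.set_printoptions(precision=4,suppress=True)
s=ctrl.sense();p=s["position"];print(s["t"],p,p[0]*.984+p[1]*.179,-.179*p[0]+.984*p[1],rot(s["tool_rot"]).as_matrix()[:,2])
im=save("wrist","w3")
K=params("wrist")["intrinsics"];print(K)
# bar edges along rows 225-300 : gray-bright columns
o=params("wrist")["world_from_camera"]
for r in(200,230,260,290):
    row=im[r].astype(int).sum(1); g=np.diff(row); 
    print(r,[(int(i),int(g[i])) for i in np.argsort(-abs(g)) if 280<i<380][:6])
for u in(318,345):
  for r in (200,300):
    q=onz("wrist",(u,r),.066);print(u,r,q,q[0]*.984+q[1]*.179,-.179*q[0]+.984*q[1])
E
```

```text
6.05 [0.4314 0.215  0.1131] 0.4629519950376279 0.13435913646558695 [ 0.0114 -0.0179 -0.9998]
[[405.9962   0.     319.8893]
 [  0.     405.9962 241.0874]
 [  0.       0.       1.    ]]
200 [(292, -24), (291, 21), (293, 17), (296, 14), (300, -13), (326, 13)]
230 [(359, -138), (355, 109), (354, 105), (360, -95), (358, -80), (356, 74)]
260 [(358, -138), (284, -101), (359, -93), (283, -77), (357, -77), (285, -46)]
290 [(356, -147), (357, -146), (282, -122), (315, -118), (316, -116), (281, -88)]
318 200 [0.4237 0.2518 0.066 ] 0.46203536513036425 0.17192055784768487
318 300 [0.4338 0.1957 0.066 ] 0.4619084016212253 0.11495454509765574
345 200 [0.4374 0.2542 0.066 ] 0.475900186993943 0.17188806267636297
345 300 [0.4487 0.1984 0.066 ] 0.47698640279706533 0.11488970257264192
```

Request:
send_rows --commands '[0, -11, 8, 0, 0, -11, 15, 0, 0, -11, 15, 0, 0, -11, 15, 0, 0, -11, 15, 0]'

```text
t: 6.52
position: [0.4195, 0.2128, 0.0965]
tool_rot: [0.009, 0.641, 0.767, -0.004]
wrist_force: [0.1, 0.7, 0.7]
grip_width: 0.0278
```

```bash
python3 - <<'E'
from h import *
np.set_printoptions(precision=4,suppress=True)
s=ctrl.sense();p=s["position"];print(s["t"],p,p[0]*.984+p[1]*.179,-.179*p[0]+.984*p[1],rot(s["tool_rot"]).as_matrix()[:,2])
im=save("wrist","w4");print(ctrl.sense()["position"])
E
```

```text
6.5167 [0.4195 0.2128 0.0965] 0.45086699060227853 0.13434507908612542 [ 0.0084 -0.0188 -0.9998]
[0.4194 0.2128 0.0964]
```

View pics/w4.png

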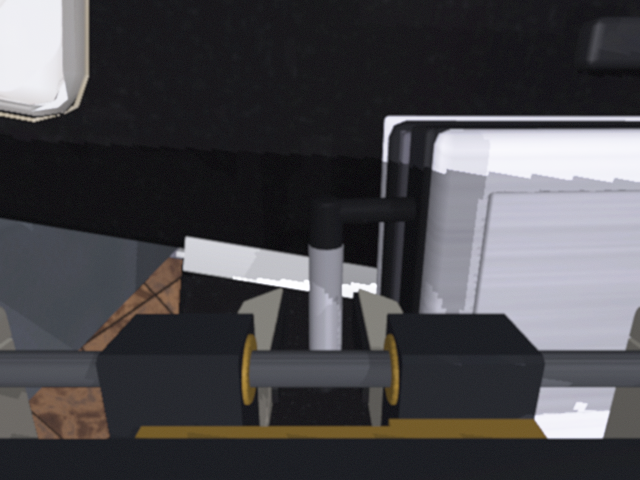

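The bar is centred between the fingers at column 325, against 320 for the fingers' midline. I'll go down and grip.

Request:
send_rows --commands '[0, 1, 20, 0, 0, 1, 40, 0, 0, 1, 51, 0, 0, 1, 51, 0, 0, 1, 51, 0]'

```text
t: 6.98
position: [0.4201, 0.2118, 0.0447]
tool_rot: [0.009, 0.641, 0.767, -0.005]
wrist_force: [-0.2, 0.0, 0.6]
grip_width: 0.0277
```

Request:
send_rows --commands '[0, 0, 0, 0, 0, 0, 0, 0, 0, 0, 0, 0, 0, 0, 0, 0]' --jaw 1 --squeeze 45

```text
t: 7.32
position: [0.4225, 0.2125, 0.0459]
tool_rot: [0.01, 0.641, 0.767, -0.003]
wrist_force: [5.8, 0.1, -2.7]
grip_width: 0.0136
```

```bash
python3 - <<'E'
from h import *
np.set_printoptions(precision=4,suppress=True)
s=ctrl.sense();p=s["position"];M=rot(s["tool_rot"]).as_matrix();print(s["t"],p,M,s["grip_width"],s["wrist_force"],s["joint_pos"])
h0=np.array([-.232,.014])
e=np.array([np.cos(.18),np.sin(.18),0])
for a in np.r_[np.arange(0,.96,.1),.95,.98]:
    # lid opens: front goes up
    c,sn=np.cos(a),np.sin(a); v=np.array([h0[0]*c+h0[1]*sn,-h0[0]*sn+h0[1]*c])-h0
    print(round(a,2),v*1000,np.round(M.T@(e*v[0]+np.array([0,0,v[1]]))*1000))
E
```

```text
7.3167 [0.4225 0.2125 0.0459] [[-0.1779  0.984   0.0126]
 [ 0.9839  0.1781 -0.0176]
 [-0.0195  0.0092 -0.9998]] 0.013598329275593438 [ 5.8101  0.1473 -2.7214] [ 0.3178  0.4868  1.8914 -0.03    0.7572  0.1606]
0.0 [0. 0.] [0. 0. 0.]
0.1 [ 2.5567 23.0914] [ -0.   3. -23.]
0.2 [ 7.4059 45.8122] [ -1.   8. -46.]
0.3 [14.4992 67.9354] [ -1.  15. -68.]
0.4 [23.7657 89.2399] [ -2.  25. -89.]
0.5 [ 35.1128 109.5129] [  -2.   36. -109.]
0.6 [ 48.4271 128.5518] [  -2.   50. -128.]
0.7 [ 63.5757 146.1663] [  -3.   65. -146.]
0.8 [ 80.407  162.1805] [  -3.   82. -161.]
0.9 [ 98.7531 176.4344] [  -3.  100. -175.]
0.95 [108.4373 182.856 ] [  -3.  110. -182.]
0.98 [114.3977 186.4737] [  -4.  116. -185.]
```

Request:
send_rows --commands '[0, 1, -12, 0, 0, 3, -23, 0, 0, 5, -35, 0, -1, 8, -46, 0, -1, 11, -57, 0, -1, 15, -68, 0, -1, 20, -79, 0, -2, 25, -89, 0, -2, 30, -99, 0, -2, 36, -109, 0, -2, 36, -109, 0]'

```text
t: 8.23
position: [0.4693, 0.2207, 0.1555]
tool_rot: [0.018, 0.642, 0.767, 0.007]
wrist_force: [52.4, 10.1, -40.0]
grip_width: 0.0137
```

```bash
python3 - <<'E'
from h import *
np.set_printoptions(precision=4,suppress=True)
a=save("side","s2");b=save("wrist","w5")
s=ctrl.sense();p=s["position"];M=rot(s["tool_rot"]).as_matrix();print(s["t"],p,M,s["grip_width"],s["wrist_force"],s["moment"],s["joint_pos"])
c=np.hstack([cv2.resize(a[100:280,180:420],(533,400),interpolation=cv2.INTER_CUBIC)[:, :400],cv2.resize(b,(400,300))[ :,:].repeat(1,0) if 0 else np.vstack([cv2.resize(b,(400,300)),np.zeros((100,400,3),np.uint8)])])
cv2.imwrite("pics/c5.png",c[:,:,::-1])
E
```

```text
8.3333 [0.4686 0.2206 0.1546] [[-0.1761  0.9838  0.0349]
 [ 0.9842  0.1766 -0.0123]
 [-0.0182  0.0322 -0.9993]] 0.013877909394477021 [ 52.819   10.4218 -39.3747] [ 1.4635 -7.2043  0.0736] [ 0.3057  0.3859  1.6739 -0.0256  1.0524  0.1407]
```

View pics/c5.png

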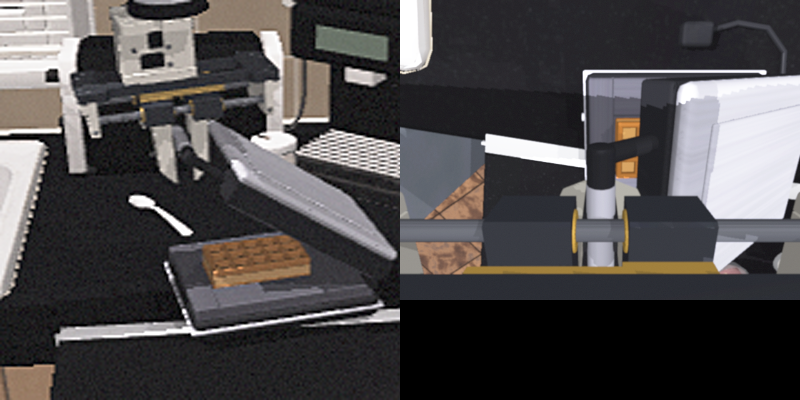

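The lid is at about 0.55 rad with the bar still between the fingers, and the waffle shows in the cavity. The force is radial, so I'll relax inwards and carry on.

Request:
send_rows --commands '[0, 5, 3, 0, 0, 9, 5, 0, 0, 16, -4, 0, 0, 23, -13, 0, 0, 31, -22, 0, 0, 39, -30, 0, 0, 39, -30, 0]'

```text
t: 8.92
position: [0.4943, 0.2252, 0.1845]
tool_rot: [0.01, 0.641, 0.767, -0.005]
wrist_force: [4.6, -3.5, -2.7]
grip_width: 0.0137
```

```bash
cat > st.py <<'E'
from h import *
np.set_printoptions(precision=4,suppress=True)
s=ctrl.sense();p=s["position"];M=rot(s["tool_rot"]).as_matrix();f=s["wrist_force"]
print(s["t"],p,"\n",M,s["grip_width"],"f",f,"fx'",f[0]*.984+f[1]*.179,"j",s["joint_pos"])
g=p-M[:,2]*.0188; print("TCP maker xy",(p[0]-.563)*.984+(p[1]-.2375)*.179,-(p[0]-.563)*.179+(p[1]-.2375)*.984,"grasp",(g[0]-.563)*.984+(g[1]-.2375)*.179,g[2])
E
python3 st.py
```

```text
8.9167 [0.4943 0.2252 0.1845] 
 [[-0.1776  0.9841  0.0079]
 [ 0.9839  0.1777 -0.0205]
 [-0.0216  0.0041 -0.9998]] 0.013740035760571383 f [ 4.6148 -3.4766 -2.6657] fx' 3.918657286887159 j [ 0.2993  0.4128  1.5383 -0.0236  1.1891  0.1295]
TCP maker xy -0.06975706549638158 0.0001813800321222303 grasp -0.0698338827875889 0.20326714673506108
```

Request:
send_rows --commands '[0, 8, -8, 0, 0, 16, -16, 0, 0, 25, -23, 0, 0, 34, -30, 0, 0, 43, -36, 0, 0, 51, -41, 0, 0, 54, -43, 0, 0, 54, -43, 0]'

```text
t: 9.58
position: [0.5257, 0.2308, 0.2123]
tool_rot: [-0.008, 0.64, 0.767, -0.031]
wrist_force: [-50.5, -17.5, -42.9]
grip_width: 0.0137
```

```bash
python3 st.py
```

```text
9.5833 [0.5257 0.2308 0.2123] 
 [[-0.1799  0.9823 -0.0525]
 [ 0.9833  0.1781 -0.0375]
 [-0.0275 -0.0584 -0.9979]] 0.013734440387268718 f [-50.5001 -17.4591 -42.8693] fx' -52.81726003870438 j [ 0.2917  0.481   1.3482 -0.0212  1.3735  0.1164]
TCP maker xy -0.03787461092163325 2.897029396558247e-05 grasp -0.036776603546698594 0.23102336886472372
```

Request:
send_rows --commands '[0, -10, 7, 0, 0, -20, 14, 0, 0, -20, 14, 0]'

```text
t: 9.83
position: [0.5244, 0.2307, 0.2101]
tool_rot: [0.008, 0.641, 0.767, -0.008]
wrist_force: [6.5, -3.7, -15.9]
grip_width: 0.0133
```

Request:
send_rows --commands '[0, 0, 0, 0, 0, 0, 0, 0, 0, 0, 0, 0, 0, 0, -20, 0, 0, 0, -50, 0, 0, 0, -80, 0, 0, 0, -80, 0]' --jaw 0.4

```text
t: 10.42
position: [0.5279, 0.2352, 0.3004]
tool_rot: [0.012, 0.641, 0.768, 0.0]
wrist_force: [-0.8, 0.4, 0.6]
grip_width: 0.0278
```

```bash
python3 st.py; python3 - <<'E'
from h import *
np.set_printoptions(precision=4,suppress=True)
a=save("side","s3");b=save("top","t3");w=save("wrist","w6")
L={}
for c in("top","side","wrist"):
    L[c]=[(d["centre"],round(d["p"],2)) for d in models.spot_point(c,"lid_handle")];print(c,L[c])
O=np.array([.563,.2375,0]);e=np.array([.984,.179,0])
def bar(a,y): 
    c,sn=np.cos(a),np.sin(a);x=.095-.232*c+.014*sn;z=.05+.232*sn+.014*c
    return O+e*x+np.array([-.179,.984,0])*y+[0,0,z]
for A in(.8,.85,.9,.95): print(A,*[proj(c,[bar(A,0),bar(A,.048),bar(A,-.048)]).round(1).tolist() for c in("top","side","wrist")])
c=np.hstack([cv2.resize(a[100:260,200:400],(400,320),interpolation=cv2.INTER_CUBIC),cv2.resize(b[150:310,170:370],(400,320),interpolation=cv2.INTER_CUBIC)])
cv2.imwrite("pics/c6.png",c[:,:,::-1])
E
```

```text
10.4167 [0.5279 0.2352 0.3004] 
 [[-0.1783  0.9838  0.0187]
 [ 0.9838  0.1786 -0.0153]
 [-0.0183  0.0156 -0.9997]] 0.027825065263442188 f [-0.7658  0.3853  0.6475] fx' -0.6845836783655278 j [ 0.2977  0.3929  1.2456 -0.0201  1.4897  0.1197]
TCP maker xy -0.03496120372894433 0.0040009934500006925 grasp -0.035255172208485286 0.31922892358511235
top [([238.9, 206.3], 0.66)]
side [([284.4, 138.5], 0.64)]
wrist [([316.1, 272.8], 0.97)]
0.8 [[237.7, 219.2], [212.7, 218.0], [262.7, 220.3]] [[278.7, 147.4], [273.9, 140.4], [284.0, 154.9]] [[287.5, 260.9], [285.2, 179.6], [289.4, 332.3]]
0.85 [[237.6, 213.3], [212.5, 212.2], [262.8, 214.5]] [[282.7, 143.7], [277.7, 136.8], [288.1, 151.1]] [[302.2, 265.6], [301.0, 182.1], [303.3, 338.7]]
0.9 [[237.7, 207.4], [212.5, 206.2], [262.9, 208.5]] [[286.8, 140.2], [281.7, 133.5], [292.4, 147.5]] [[318.6, 270.3], [318.5, 184.5], [318.7, 345.1]]
0.95 [[237.7, 201.3], [212.5, 200.2], [263.0, 202.5]] [[291.1, 136.9], [285.8, 130.3], [296.9, 144.0]] [[336.5, 274.9], [337.7, 186.9], [335.4, 351.3]]
```

View pics/c6.png

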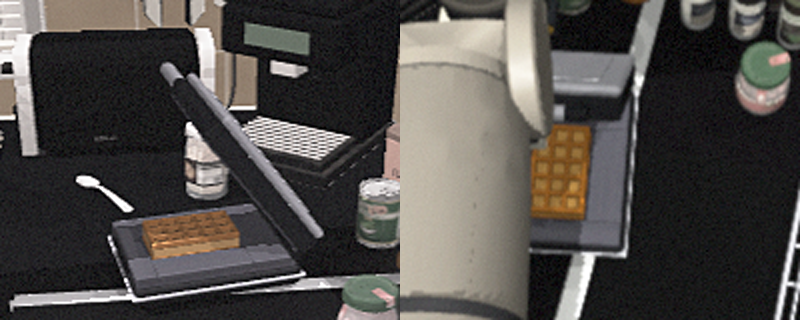

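All three cameras put the lid at about 0.90–0.93, within my pose error of the 0.95 stop. I'll push the bar once more from the front with shut fingers to make sure.

Request:
send_rows --commands '[0, -25, 0, 0, 0, -50, 0, 0, 0, -50, 35, 0, 0, -50, 70, 0, 0, -50, 70, 0, 0, -42, 70, 0, 0, -34, 70, 0, 0, -28, 70, 0, 0, -28, 70, 0]' --jaw 1

```text
t: 11.47
position: [0.501, 0.2282, 0.2246]
tool_rot: [0.01, 0.641, 0.767, -0.004]
wrist_force: [-0.3, -0.5, -0.6]
grip_width: 0.0004
```

```bash
python3 st.py
```

```text
11.4667 [0.501  0.2282 0.2246] 
 [[-0.1776  0.9841  0.0098]
 [ 0.9839  0.1777 -0.0183]
 [-0.0197  0.0064 -0.9998]] 0.0003783599357097419 f [-0.3377 -0.4543 -0.6339] fx' -0.41362737923125226 j [ 0.3     0.3898  1.4579 -0.0212  1.29    0.1272]
TCP maker xy -0.06271286377788132 0.0019403769418248201 grasp -0.06283223639200483 0.24342374864692728
```

Request:
send_rows --commands '[0, 5, 0, 0, 0, 10, 0, 0, 0, 15, 0, 0, 0, 15, 0, 0]'

```text
t: 11.8
position: [0.5024, 0.2286, 0.2246]
tool_rot: [0.001, 0.641, 0.768, -0.016]
wrist_force: [-50.8, -12.8, 30.7]
grip_width: 0.0006
```

```bash
python3 st.py
```

```text
11.8 [0.5024 0.2286 0.2246] 
 [[-0.1795  0.9836 -0.0182]
 [ 0.9835  0.179  -0.0255]
 [-0.0218 -0.0225 -0.9995]] 0.0006285827996270554 f [-50.7762 -12.7537  30.7408] fx' -52.24669213831384 j [ 0.2991  0.4091  1.4281 -0.0196  1.3294  0.1238]
TCP maker xy -0.0612534806527772 0.00204501432105416 grasp -0.06083108960603733 0.24339987877380626
```

The contact was solid at once (52 N within 1.5 mm), so the lid is on its stop. Next I'll back off, rise, turn and try to lean the tool.

Request:
send_rows --commands '[0, -40, -10, 0, -10, -75, -30, 0, -30, -110, -60, 0, -140, -138, -325, -1.57, -140, -138, -325, -1.57, -140, -138, -325, -1.57, -140, -138, -325, -1.57, -140, -138, -325, -1.57, -140, -138, -325, -1.57, -140, -138, -325, -1.57, -140, -138, -325, -1.57, -140, -138, -325, -1.57, -140, -138, -325, -1.57, -140, -138, -325, -1.57, -140, -138, -325, -1.57, -140, -138, -325, -1.57, -140, -138, -325, -1.57, -140, -138, -325, -1.57]' --jaw -1 --squeeze 15

```text
t: 13.3
position: [0.4005, 0.0743, 0.551]
tool_rot: [0.003, -0.088, 0.996, -0.01]
wrist_force: [0.7, -0.8, -0.1]
grip_width: 0.0917
```

Request:
send_rows --commands '[40, 0, -60, 0, 80, 0, -120, 0, 120, 0, -180, 0, 160, 0, -240, 0, 200, 0, -300, 0, 200, 0, -300, 0, 200, 0, -300, 0, 200, 0, -300, 0, 200, 0, -300, 0, 200, 0, -300, 0]'

```text
t: 14.13
position: [0.2134, 0.0446, 0.7333]
tool_rot: [0.016, -0.088, 0.996, -0.013]
wrist_force: [-0.3, -0.2, 0.4]
grip_width: 0.092
```

```bash
python3 st.py
```

```text
14.1333 [0.2134 0.0446 0.7333] 
 [[-0.984  -0.1752  0.0339]
 [-0.176   0.9841 -0.0238]
 [-0.0292 -0.0293 -0.9991]] 0.09196682632277677 f [-0.342  -0.2154  0.3788] fx' -0.3751413585140031 j [-0.122  -0.0226  0.47   -0.0418  2.6572 -1.9067]
TCP maker xy -0.37856194105674645 -0.12725645368439364 grasp -0.379109263000772 0.7520586431873506
```

Request:
send_rows --commands '[40, 0, -60, 0, 80, 0, -120, 0, 120, 0, -180, 0, 160, 0, -240, 0, 200, 0, -300, 0, 240, 0, -360, 0, 280, 0, -420, 0, 280, 0, -420, 0]'

```text
t: 14.8
position: [0.1185, 0.0329, 0.725]
tool_rot: [0.024, -0.089, 0.996, -0.021]
wrist_force: [-0.1, 1.1, 0.2]
grip_width: 0.0916
```

```bash
python3 st.py
```

```text
14.8 [0.1185 0.0329 0.725 ] 
 [[-0.9832 -0.1754  0.0515]
 [-0.1774  0.9834 -0.0381]
 [-0.044  -0.0466 -0.9979]] 0.09161336564442404 f [-0.0639  1.0632  0.1718] fx' 0.1274668429637088 j [-0.3393 -0.233   0.656  -0.0403  2.657  -2.1239]
TCP maker xy -0.4740096462976835 -0.12180481020140851 grasp -0.474834110136098 0.7438076842214529
```

Request:
send_rows --commands '[-324, 61, 77, 0, -324, 61, 77, 0, -324, 61, 77, 0, -324, 61, 77, 0, -324, 61, 77, 0, -324, 61, 77, 0, -324, 61, 77, 0, -324, 61, 77, 0, -324, 61, 77, 0, -324, 61, 77, 0]'

```text
t: 15.63
position: [0.4362, 0.1491, 0.6544]
tool_rot: [0.019, -0.089, 0.996, -0.022]
wrist_force: [1.1, -0.6, -0.6]
grip_width: 0.0918
```

```bash
python3 st.py
```

```text
15.6333 [0.4362 0.1491 0.6544] 
 [[-0.9834 -0.1769  0.041 ]
 [-0.1785  0.9831 -0.0403]
 [-0.0332 -0.0469 -0.9983]] 0.0918174637535421 f [ 1.1465 -0.5996 -0.6248] fx' 1.0208561363672284 j [ 0.196   0.3698  0.2688 -0.0763  2.4691 -1.6142]
TCP maker xy -0.14059010952589615 -0.06430717942393352 grasp -0.14121286528942326 0.6731471953126807
```

Request:
send_rows --commands '[-20, 0, -36, 0]'

```text
t: 15.72
position: [0.4198, 0.1435, 0.6697]
tool_rot: [-0.002, -0.09, 0.996, -0.021]
wrist_force: [2.8, 0.3, 0.9]
grip_width: 0.092
```

Request:
send_rows --commands '[-20, 0, -36, 0]'

```text
t: 15.8
position: [0.4108, 0.1388, 0.683]
tool_rot: [0.009, -0.089, 0.996, -0.018]
wrist_force: [-6.5, -3.3, 2.0]
grip_width: 0.0916
```

Request:
send_rows --commands '[-20, 0, -36, 0]'

```text
t: 15.88
position: [0.4079, 0.1358, 0.6866]
tool_rot: [0.014, -0.089, 0.996, -0.016]
wrist_force: [0.1, -0.7, -0.9]
grip_width: 0.0921
```

Request:
send_rows --commands '[-20, 0, -36, 0]'

```text
t: 15.97
position: [0.4034, 0.1328, 0.6914]
tool_rot: [0.019, -0.089, 0.996, -0.014]
wrist_force: [-0.7, -0.1, 0.1]
grip_width: 0.0918
```

```bash
python3 st.py
```

```text
15.9667 [0.4034 0.1328 0.6914] 
 [[-0.9835 -0.1764  0.0399]
 [-0.1774  0.9839 -0.0238]
 [-0.0351 -0.0305 -0.9989]] 0.09180657417729755 f [-0.6512 -0.1188  0.1353] fx' -0.6620806240623551 j [ 0.1599  0.41    0.0379 -0.0642  2.6572 -1.6461]
TCP maker xy -0.17580003362829044 -0.07441229829121275 grasp -0.17645802109004324 0.710215381238638
```

Single-row calls past the reach ratchet the lean by about 0.01 rad each, because each call rebases on the leaned pose. I'll repeat them.

Request:
send_rows --commands '[-16, 0, -38, 0]'

```text
t: 16.05
position: [0.3984, 0.1299, 0.6967]
tool_rot: [0.025, -0.089, 0.996, -0.012]
wrist_force: [0.2, 1.2, 0.0]
grip_width: 0.0917
```

Request:
send_rows --commands '[-16, 0, -38, 0]'

```text
t: 16.13
position: [0.3931, 0.1271, 0.7021]
tool_rot: [0.032, -0.089, 0.995, -0.01]
wrist_force: [-1.6, 0.6, 0.7]
grip_width: 0.0918
```

Request:
send_rows --commands '[-16, 0, -38, 0]'

```text
t: 16.22
position: [0.3883, 0.1244, 0.707]
tool_rot: [0.038, -0.089, 0.995, -0.009]
wrist_force: [0.4, 0.1, 0.6]
grip_width: 0.0916
```

Request:
send_rows --commands '[-5, 0, -41, 0]'

```text
t: 16.3
position: [0.3804, 0.1217, 0.7139]
tool_rot: [0.046, -0.089, 0.995, -0.008]
wrist_force: [0.8, 0.3, 0.0]
grip_width: 0.0917
```

Request:
send_rows --commands '[-5, 0, -41, 0]'

```text
t: 16.38
position: [0.3705, 0.1191, 0.7222]
tool_rot: [0.057, -0.089, 0.994, -0.007]
wrist_force: [-0.0, -0.7, -0.3]
grip_width: 0.0919
```

Request:
send_rows --commands '[-5, 0, -41, 0]'

```text
t: 16.47
position: [0.3607, 0.1165, 0.73]
tool_rot: [0.067, -0.09, 0.994, -0.005]
wrist_force: [-0.2, -0.5, 0.2]
grip_width: 0.092
```

```bash
python3 st.py
```

```text
16.4667 [0.3607 0.1165 0.73  ] 
 [[-0.9749 -0.1772  0.1349]
 [-0.1787  0.9839  0.0012]
 [-0.133  -0.0229 -0.9909]] 0.09196939744683219 f [-0.2064 -0.5452  0.2262] fx' -0.30064947874565295 j [ 0.1225  0.3131  0.0366 -0.0329  2.6572 -1.6582]
TCP maker xy -0.22068493175605863 -0.08288103047797893 grasp -0.22318470686569095 0.7486495484414647
```

Request:
send_rows --commands '[4, 0, -41, 0]'

```text
t: 16.55
position: [0.3489, 0.1142, 0.7387]
tool_rot: [0.079, -0.089, 0.993, -0.005]
wrist_force: [0.2, 0.5, 0.5]
grip_width: 0.0915
```

Request:
send_rows --commands '[4, 0, -41, 0]'

```text
t: 16.63
position: [0.3356, 0.112, 0.748]
tool_rot: [0.092, -0.09, 0.992, -0.005]
wrist_force: [-1.0, -0.0, 0.3]
grip_width: 0.0916
```

Request:
send_rows --commands '[4, 0, -41, 0]'

```text
t: 16.72
position: [0.3222, 0.11, 0.7568]
tool_rot: [0.105, -0.089, 0.99, -0.005]
wrist_force: [-0.3, 0.0, 0.1]
grip_width: 0.0917
```

Request:
send_rows --commands '[4, 0, -41, 0]'

```text
t: 16.8
position: [0.3088, 0.1081, 0.765]
tool_rot: [0.118, -0.089, 0.989, -0.004]
wrist_force: [0.5, -0.4, -0.1]
grip_width: 0.092
```

Request:
send_rows --commands '[4, 0, -41, 0]'

```text
t: 16.88
position: [0.2952, 0.1064, 0.7729]
tool_rot: [0.13, -0.089, 0.987, -0.004]
wrist_force: [-0.2, 0.8, -0.2]
grip_width: 0.0917
```

Request:
send_rows --commands '[4, 0, -41, 0]'

```text
t: 16.97
position: [0.2813, 0.1049, 0.7803]
tool_rot: [0.142, -0.089, 0.986, -0.004]
wrist_force: [-0.0, 0.6, -0.0]
grip_width: 0.0916
```

Request:
send_rows --commands '[4, 0, -41, 0]'

```text
t: 17.05
position: [0.2673, 0.1036, 0.7873]
tool_rot: [0.155, -0.089, 0.984, -0.005]
wrist_force: [0.3, -0.2, -0.6]
grip_width: 0.0921
```

Request:
send_rows --commands '[4, 0, -41, 0]'

```text
t: 17.13
position: [0.2529, 0.1026, 0.7939]
tool_rot: [0.167, -0.089, 0.982, -0.005]
wrist_force: [0.3, -0.7, -0.2]
grip_width: 0.0917
```

Request:
send_rows --commands '[4, 0, -41, 0]'

```text
t: 17.22
position: [0.2381, 0.102, 0.8]
tool_rot: [0.178, -0.089, 0.98, -0.006]
wrist_force: [-0.7, -0.1, 0.4]
grip_width: 0.0916
```

Request:
send_rows --commands '[4, 0, -41, 0]'

```text
t: 17.3
position: [0.2226, 0.1017, 0.8057]
tool_rot: [0.19, -0.088, 0.978, -0.006]
wrist_force: [0.8, 0.7, -0.2]
grip_width: 0.0916
```

```bash
python3 st.py
```

```text
17.3 [0.2226 0.1017 0.8057] 
 [[-0.9123 -0.1702  0.3725]
 [-0.1749  0.9843  0.0214]
 [-0.3703 -0.0457 -0.9278]] 0.09157882849530848 f [ 0.8028  0.735  -0.2238] fx' 0.9215204717281656 j [ 0.166   0.0656  0.037  -0.0871  2.6571 -1.6697]
TCP maker xy -0.3592778091686437 -0.07268916666956848 grasp -0.3662409604753454 0.8231817927793518
```

The lean is now 0.38 rad (22°) towards the maker, which is enough. Next is a hover in front of the cavity.

Request:
send_rows --commands '[-2, 6, 36, 0, -4, 12, 72, 0, -6, 18, 108, 0, -8, 24, 144, 0, -10, 30, 180, 0, -12, 36, 216, 0, -14, 42, 252, 0, -16, 48, 288, 0, -18, 54, 324, 0, -20, 60, 360, 0, -22, 66, 396, 0, -24, 72, 432, 0, -26, 78, 468, 0, -28, 84, 504, 0, -30, 90, 540, 0, -32, 96, 576, 0, -34, 102, 612, 0, -36, 110, 650, 0, -36, 110, 669, 0, -36, 110, 669, 0]'

```text
t: 18.97
position: [0.4841, 0.2306, 0.1874]
tool_rot: [0.185, -0.09, 0.979, -0.008]
wrist_force: [-0.4, -0.7, -0.6]
grip_width: 0.0916
```

Request:
send_rows --commands '[0, 0, 0, 0, 0, 0, 0, 0, 0, 0, 0, 0]'

```text
t: 19.22
position: [0.4862, 0.2312, 0.1942]
tool_rot: [0.19, -0.089, 0.978, -0.006]
wrist_force: [0.1, -0.1, 0.1]
grip_width: 0.0916
```

```bash
python3 st.py; python3 - <<'E'
from m import *
im=save("wrist","w7"); 
T=np.array(params("wrist")["world_from_camera"]);K=np.array(params("wrist")["intrinsics"])
import h; h._P["wr"]={"intrinsics":K,"world_from_camera":T}
for q in("waffle","waffle_maker"):
  r=mask("wrist",q)
  for p_,mm in r[:2]:
    yy,xx=np.nonzero(mm);print(q,p_,mm.sum(),xx.min(),xx.max(),yy.min(),yy.max())
    if q=="waffle" and mm.sum()>1500:
        c=onz("wr",(xx.mean(),yy.mean()),.055);print(c,*fit([("wr",mm)],[box(-.052,.052,-.031,.031,.045,.062)],[c[0],c[1],.18]))
        rc=cv2.minAreaRect(cv2.findNonZero(mm.astype(np.uint8)));bx=cv2.boxPoints(rc);print([onz("wr",b,.062).round(4).tolist() for b in bx])
cv2.imwrite("pics/w7.png",im[:,:,::-1])
E
```

```text
19.2167 [0.4862 0.2312 0.1942] 
 [[-0.9118 -0.1713  0.3732]
 [-0.1757  0.9842  0.0225]
 [-0.3712 -0.0451 -0.9275]] 0.09161274162370366 f [ 0.1122 -0.1009  0.1256] fx' 0.09235574998771373 j [ 0.3691  0.2301  1.8528 -0.1774  0.6998 -1.2676]
TCP maker xy -0.07668930160001781 0.007572389435307378 grasp -0.0836696728189846 0.21166762662976063
waffle 0.65 10106 274 361 149 274
[0.5311 0.2305 0.055 ] [0.5383 0.232  0.1899] 0.9662129549184284
[[0.5991, 0.2026, 0.062], [0.483, 0.1927, 0.062], [0.4728, 0.2503, 0.062], [0.5849, 0.2756, 0.062]]
waffle 0.56 21099 160 463 306 439
[0.7632 0.26   0.055 ] [0.6777 0.2374 1.9663] 0.22096125152597548
[[0.6647, 0.1033, 0.062], [0.6028, 0.3744, 0.062], [0.839, 0.4716, 0.062], [0.9475, 0.082, 0.062]]
waffle_maker 0.91 53009 160 467 91 439
```

View pics/w7.png

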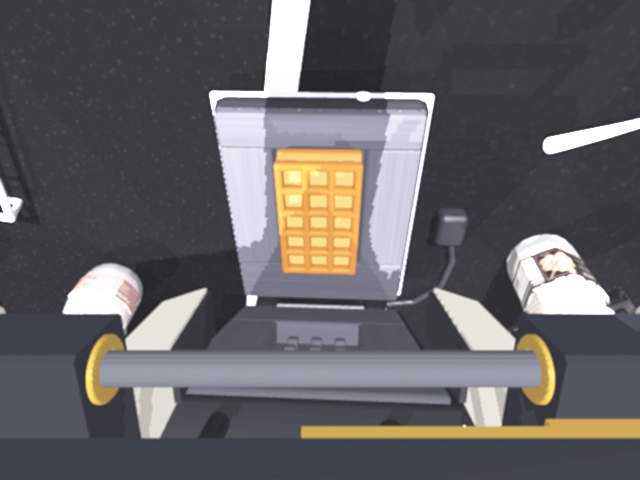

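The wrist view shows the waffle clear in the mould (cols 276–362, rows 149–274), central between the open fingers, with the lid behind. I'll descend along the leaned axis.

Request:
send_rows --commands '[7, -2, 30, 0, 7, -2, 60, 0, 7, -2, 90, 0, 7, -2, 115, 0, 7, -2, 130, 0, 7, -2, 140, 0, 7, -2, 146, 0, 7, -2, 146, 0]'

```text
t: 20.03
position: [0.534, 0.2306, 0.0536]
tool_rot: [0.188, -0.088, 0.978, -0.006]
wrist_force: [0.0, 0.3, 0.7]
grip_width: 0.0917
```

```bash
python3 st.py
```

```text
20.0333 [0.534  0.2306 0.0536] 
 [[-0.9133 -0.1707  0.3698]
 [-0.1755  0.9843  0.021 ]
 [-0.3675 -0.0457 -0.9289]] 0.09165911283501543 f [0.0318 0.2551 0.7069] fx' 0.07691369968111211 j [ 0.3312  0.5143  1.9003 -0.2784  0.3737 -1.1786]
TCP maker xy -0.02979736412029284 -0.0015501520223863974 grasp -0.03670832272102478 0.07108278169483259
```

Request:
send_rows --commands '[0, 0, 0, 0, 0, 0, 0, 0, 0, 0, 0, 0, 0, 0, 0, 0, 0, 0, 0, 0]' --jaw 1 --squeeze 22

```text
t: 20.45
position: [0.5339, 0.2309, 0.0546]
tool_rot: [0.189, -0.089, 0.978, -0.006]
wrist_force: [-0.8, 0.6, -0.2]
grip_width: 0.0628
```

```bash
python3 st.py
```

```text
20.45 [0.5339 0.2309 0.0546] 
 [[-0.9128 -0.1709  0.371 ]
 [-0.1755  0.9842  0.0217]
 [-0.3689 -0.0453 -0.9284]] 0.06278527372685597 f [-0.7546  0.568  -0.2102] fx' -0.6408950990344238 j [ 0.3315  0.5123  1.9007 -0.2781  0.3737 -1.1788]
TCP maker xy -0.029772320327631916 -0.0013186291154815965 grasp -0.03670869891056299 0.07206216129200976
```

Request:
send_rows --commands '[-2, 0, -5, 0, -4, 0, -9, 0, -6, -1, -14, 0, -7, -1, -19, 0, -9, -1, -23, 0, -11, -1, -28, 0, -11, -1, -28, 0]'

```text
t: 21.03
position: [0.5343, 0.2314, 0.0854]
tool_rot: [0.19, -0.089, 0.978, -0.006]
wrist_force: [0.6, 1.4, 0.5]
grip_width: 0.0618
```

```bash
python3 st.py; python3 - <<'E'
from m import *
im=save("wrist","w8");a=save("side","s8")
c=np.hstack([cv2.resize(im,(460,345)),cv2.resize(a[110:260,220:350],(299,345),interpolation=cv2.INTER_CUBIC)])
cv2.imwrite("pics/c8.png",c[:,:,::-1])
E
```

```text
21.0333 [0.5343 0.2314 0.0854] 
 [[-0.9124 -0.1709  0.372 ]
 [-0.1754  0.9843  0.022 ]
 [-0.3699 -0.0451 -0.928 ]] 0.061814352211527895 f [0.6181 1.4367 0.4645] fx' 0.865338655510686 j [ 0.3322  0.4592  1.8751 -0.2336  0.4491 -1.2267]
TCP maker xy -0.0293020512937752 -0.0009018411746434529 grasp -0.03625720181437895 0.10288276706871313
```

View pics/c8.png

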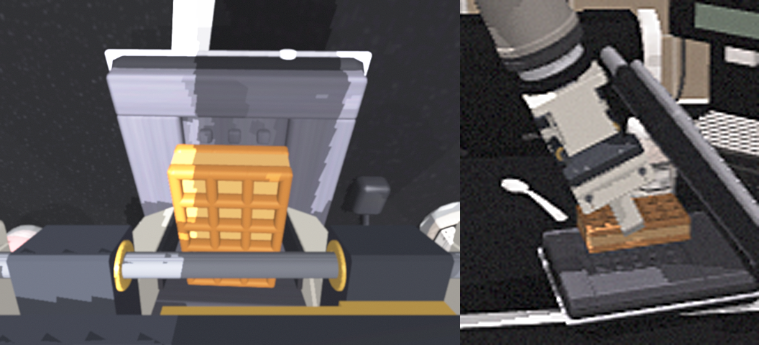

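The waffle is lifted, level and central in the fingers, clear of the mould. I'll retreat along the lean axis and carry it over the rack.

Request:
send_rows --commands '[0, 0, -20, 0, 0, 0, -45, 0, 0, 0, -70, 0, 0, 0, -95, 0, 0, 0, -120, 0, 4, -20, -116, 0.01, 9, -50, -111, 0.02, 15, -85, -106, 0.03, 21, -120, -100, 0.05, 28, -155, -95, 0.06, 34, -190, -89, 0.08, 40, -225, -83, 0.09, 46, -260, -77, 0.11, 52, -290, -71, 0.12, 57, -317, -66, 0.13, 61, -340, -61, 0.14, 64, -357, -57, 0.15, 65, -365, -56, 0.15, 65, -365, -56, 0.15, 65, -365, -56, 0.15]'

```text
t: 22.8
position: [0.5156, -0.1404, 0.1285]
tool_rot: [0.188, -0.015, 0.982, 0.008]
wrist_force: [-0.2, -0.2, -1.3]
grip_width: 0.0616
```

```bash
python3 st.py; python3 - <<'E'
from m import *
a=save("side","s9");b=save("top","t9");print(ctrl.sense()["position"])
for q in("first_waffle","cooling_rack"):
    for c in("side","top"):
        print(c,q,[(round(d["p"],2),np.round(d["centre"]).tolist(),int(d["mask"].sum())) for d in models.masks_of(c,q)])
c=np.hstack([cv2.resize(a[200:470,170:440],(400,400),interpolation=cv2.INTER_CUBIC),cv2.resize(b[190:350,350:510],(400,400),interpolation=cv2.INTER_CUBIC)])
cv2.imwrite("pics/c9.png",c[:,:,::-1])
E
```

```text
22.8 [ 0.5156 -0.1404  0.1285] 
 [[-0.9288 -0.0323  0.3693]
 [-0.026   0.9994  0.0218]
 [-0.3697  0.0106 -0.9291]] 0.061625236704349676 f [-0.1696 -0.2077 -1.338 ] fx' -0.20405489988948433 j [-0.5353  0.3158  1.9549  0.3835  0.5865 -2.4269]
TCP maker xy -0.11425833160706612 -0.3633474528602749 grasp -0.12116270619377176 0.14594571252571287
[ 0.5157 -0.1396  0.1288]
side first_waffle [(0.72, [307.0, 393.0], 3484)]
top first_waffle [(0.63, [244.0, 192.0], 2614), (0.55, [489.0, 281.0], 232)]
side cooling_rack [(0.93, [318.0, 419.0], 2912)]
top cooling_rack [(0.85, [500.0, 268.0], 1194), (0.61, [352.0, 191.0], 810)]
```

View pics/c9.png

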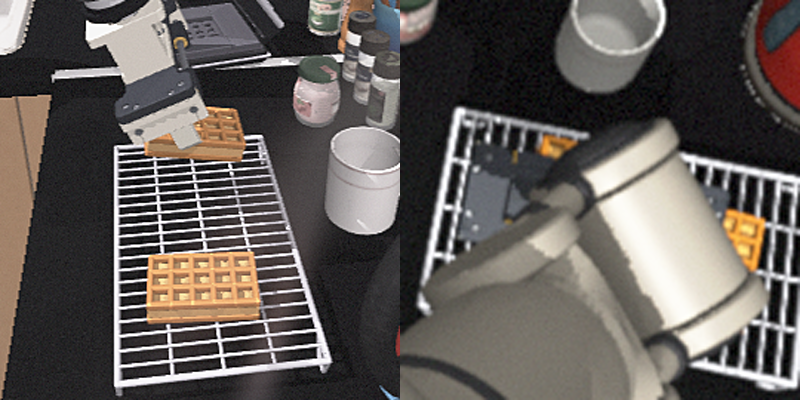

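The waffle hangs level over the free part of the rack, and the first waffle hasn't moved. Lowering.

Request:
send_rows --commands '[4, 0, 9, 0, 8, 0, 20, 0, 12, 0, 31, 0, 16, 0, 41, 0, 20, -1, 50, 0, 23, -1, 58, 0, 25, -1, 63, 0, 26, -1, 66, 0, 27, -1, 68, 0, 27, -1, 68, 0]'

```text
t: 23.93
position: [0.5163, -0.1409, 0.0558]
tool_rot: [0.189, -0.015, 0.982, 0.008]
wrist_force: [-0.2, 1.8, 1.6]
grip_width: 0.0617
```

```bash
python3 st.py
```

```text
23.9333 [ 0.5163 -0.1409  0.0558] 
 [[-0.9282 -0.0328  0.3705]
 [-0.0268  0.9994  0.0213]
 [-0.371   0.0098 -0.9286]] 0.061704341175632706 f [-0.2183  1.819   1.6304] fx' 0.11076831824715919 j [-0.5357  0.4506  2.0263  0.5604  0.4009 -2.6275]
TCP maker xy -0.11368097910914418 -0.36396988904873334 grasp -0.12060723109158247 0.07322214460335999
```

Request:
send_rows --commands '[0, 0, 1, 0, 1, 0, 2, 0, 1, 0, 3, 0, 1, 0, 3, 0]'

```text
t: 24.27
position: [0.5163, -0.1411, 0.0525]
tool_rot: [0.189, -0.015, 0.982, 0.008]
wrist_force: [-1.6, 0.4, 3.1]
grip_width: 0.062
```

Request:
send_rows --commands '[0, 0, 1, 0, 1, 0, 2, 0, 1, 0, 2, 0]'

```text
t: 24.52
position: [0.5162, -0.1411, 0.0501]
tool_rot: [0.189, -0.015, 0.982, 0.008]
wrist_force: [-1.6, 0.9, 3.2]
grip_width: 0.0614
```

Request:
send_rows --commands '[0, 0, 1, 0, 0, 0, 1, 0]'

```text
t: 24.68
position: [0.5165, -0.141, 0.0496]
tool_rot: [0.189, -0.015, 0.982, 0.008]
wrist_force: [-2.3, 1.0, 7.9]
grip_width: 0.0616
```

Request:
send_rows --commands '[0, 0, 0, 0, 0, 0, 0, 0, 0, 0, 0, 0, 0, 0, 0, 0]' --jaw -0.7

```text
t: 25.02
position: [0.5164, -0.141, 0.049]
tool_rot: [0.188, -0.015, 0.982, 0.008]
wrist_force: [-0.5, 0.6, 0.4]
grip_width: 0.0774
```

Request:
send_rows --commands '[0, 0, -6, 0, 0, 0, -15, 0, 0, 0, -35, 0, 0, 0, -60, 0, 0, 0, -95, 0, 0, 0, -130, 0, 0, 0, -165, 0, 0, 0, -200, 0, 0, 0, -235, 0, 0, 0, -270, 0, 0, 0, -270, 0]'

```text
t: 25.93
position: [0.4165, -0.1482, 0.3071]
tool_rot: [0.193, -0.015, 0.981, 0.004]
wrist_force: [1.1, -0.7, 1.3]
grip_width: 0.0777
```

```bash
python3 st.py; python3 - <<'E'
from m import *
a=save("side","s10");b=save("top","t10")
for q in("first_waffle","honey_jar","jam_jar","mug_c","lid_handle"):
  for c in("side","top"):
    print(c,q,[(np.round(d["centre"]).tolist(),round(d["p"],2)) for d in models.spot_point(c,q)][:3])
cc=np.hstack([cv2.resize(a[110:470,190:490],(400,480),interpolation=cv2.INTER_CUBIC),cv2.resize(b[160:352,360:520],(400,480),interpolation=cv2.INTER_CUBIC)])
cv2.imwrite("pics/c10.png",cc[:,:,::-1])
for d in models.masks_of("side","waffle"):
    m=d["mask"];yy,xx=np.nonzero(m);c=onz("side",(xx.mean(),yy.mean()),.045)
    print(d["p"],m.sum(),c,*(fit([("side",m)],[box(-.052,.052,-.031,.031,.03,.056)],[c[0],c[1],0.]) if m.sum()>800 else ()))
E
```

```text
25.9333 [ 0.4165 -0.1482  0.3071] 
 [[-0.9253 -0.031   0.378 ]
 [-0.0282  0.9995  0.0129]
 [-0.3782  0.0013 -0.9257]] 0.07774696502556201 f [ 1.1197 -0.7372  1.3408] fx' 0.9698714918437007 j [-0.7063 -0.0728  1.8579  0.2932  1.0819 -2.4105]
TCP maker xy -0.21322167724223628 -0.35330420733463724 grasp -0.22025779844311355 0.32454495149583285
side first_waffle [([309.0, 398.0], 0.88)]
top first_waffle [([237.0, 204.0], 0.36)]
side honey_jar [([305.0, 195.0], 0.73)]
top honey_jar [([164.0, 208.0], 0.71)]
side jam_jar [([381.0, 276.0], 0.6)]
top jam_jar [([351.0, 201.0], 0.77)]
side mug_c [([421.0, 340.0], 0.67)]
top mug_c [([426.0, 207.0], 0.67), ([165.0, 206.0], 0.42)]
side lid_handle [([286.0, 140.0], 0.74)]
top lid_handle [([236.0, 202.0], 0.57)]
0.8 2155 [ 0.5218 -0.142   0.045 ] [ 0.522  -0.1357 -0.0001] 0.8997912317327766
```

View pics/c10.png

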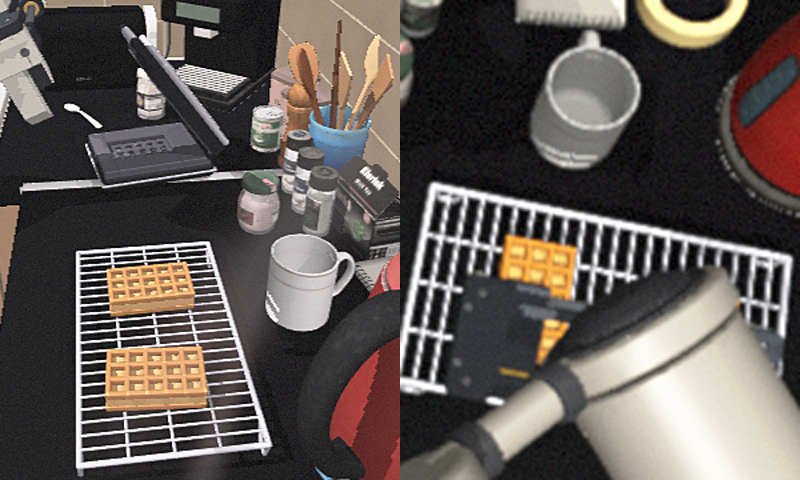

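The second waffle lies flat on the rack beside the first, parallel to it with a clear gap. The lid is up and the jars and mug are where they were, so I'm handing in.

```bash
python3 -c "
from plant import ctrl
print(ctrl.job_done(), ctrl.sense()['t'])"
```

```text
the job is handed in; nothing more can be done
the job is handed in; nothing more can be done
```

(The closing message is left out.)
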